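# Strap a dropper bottle down in its clamping cradle

## Task

The brown dropper bottle lies in the grey clamping cradle. Without gripping or lifting anything, push the open steel strap over with the back of a finger until it lies fully down across the bottle, then push the red cam lever all the way down over the strap's forked end to lock it. Leave the bottle lying in its nest and do not disturb the things that stand around.

Things in the scene. Friction and masses are not known exactly. Their poses are not given: they have to be found in the camera images.
- cradle: Fixed grey clamping cradle left of the green-footed stand; plate 160 x 185 mm, top z = 16 mm. Origin on the worktop under the middle of the strapped place; x along the lying bottle from foot to cap (roughly away from the robot), y left to the strap's hinge, z up. Plate: x -60..100, y -110..75 mm. Its yaw varies by about 20 degrees.
- strap (a joint): Strap angle, rad: 0 = lying fully down across the bottle (stop), 1.57 = upright, 2.0 = leaning out to the cradle's +y (stop). Starts open, 1.65 to 1.95. A stiff hinge (0.10 N m) holds it at any angle, so it must be pushed all the way down; about 2 N at 50 mm from the hinge moves it.
- strap_hinge (a point): Middle of the strap's hinge axis, which runs along the cradle's x; in the cradle's frame at (0, 48, 62) mm, between two steel cheeks 16 mm wide in y (40..56 mm) that reach z = 69 mm.
- strap_tip (a point): Middle of the steel strap's free end, 144 mm from the hinge axis. Flat bar 40 mm wide (cradle x -20..20), 6 mm thick, its centre plane 5.5 mm off the hinge axis: above it when down, on the outer (+y) side when upright. Down, its top is at z = 70.5 mm, 1.5 mm clear of the bottle. Its last 32 mm are an open fork whose 24 mm gap drops over the upright lever.
- lever (a joint): Red cam lever's angle, rad: 0 = upright, grows as it swings towards the cradle's +x (away from the robot) and down; 1.57 = level, fully down across the fork (stop); -0.12 = stop. Starts between -0.1 and 0.1. A stiff pivot (0.08 N m) keeps it where it is left; about 2 N at 45 mm from the pivot moves it. Down before the strap, it blocks the fork.
- lever_pivot (a point): Middle of the lever's pivot axis, which runs along the cradle's y; in the cradle's frame at (0, -76, 77.5) mm, on a stud over a steel seat block (x -25..25, y -94..-60 mm, top z = 64 mm).
- lever_tip (a point): Middle of the lever's free end, 68 mm from its pivot. The red handle is 10 mm thick (in the direction of swing) and 18 mm wide (along the cradle's y); fully down its top is at z = 82.5 mm.
- dropper_bottle: Loose square brown dropper bottle with black cap, 47 x 47 x 132 mm, lying in the cradle between 16 mm high rails with its cap towards the cradle's +x. Origin: centre of its foot (underside); its z axis points to the cap. Its top side is 63 mm above the worktop. To stay there.
- nest (a point): Point of the cradle where the centre of the bottle's foot belongs.
- blue_cap_bottle: Loose clear bottle with a blue cap, 56 mm across, 105 mm high, bystander behind on the left. Origin at its underside.
- vial: Loose open glass vial, 35 mm across, 66 mm high, bystander near the front edge. Origin at its underside.
- yellow_cap: Loose yellow screw cap, 52 mm across, 26 mm high, bystander at the front on the left. Origin at its underside.
- white_dish: Loose white evaporating dish, 82 mm across, 31 mm high, bystander right of the stand. Origin at its underside.
- small_flask: Loose small round flask standing on its neck, 51 mm across, 80 mm high, bystander on the far left. Origin at its underside.
There are look-alikes about, which are no part of the job. There is more than one size of the dropper_bottle; the one meant has the size given above.

How it is judged:
On the way, in this order (a step that is already met when the one before it is completed fails the run):
1. the strap lies fully down across the bottle, the lever still up (value of joint strap below 0.06 rad and value of joint lever below 0.9 rad), for 0.2 s.
2. the lever is fully down over the strap (value of joint lever above 1.45 rad and value of joint strap below 0.06 rad), for 0.2 s.
At the end, for the whole second after the job is handed in: The strap is within 0.06 rad of fully down, the lever within 0.12 rad of fully down (1.45 rad or more), and the bottle rests with its foot within 12 mm of its place in the nest (all of step 2 and distance between dropper_bottle and nest below 0.012 m and linear speed of dropper_bottle below 0.02 m/s); the robot touches nothing.
It fails at once if the lever is pushed down while the strap is still open (value of joint lever above 1 rad and value of joint strap above 0.2 rad).
It fails at once if the dropper bottle is lifted or pushed out of its nest (distance between dropper_bottle and nest above 0.02 m).
It fails at once if a bystander is lifted, tipped or pushed more than 20 mm (distance of any of blue_cap_bottle, vial, yellow_cap, white_dish, small_flask from where it was at the start of the episode above 0.02 m or angle between any of blue_cap_bottle, vial, small_flask's own z axis and vertical above 0.4 rad).
It also fails if it takes over 48 s, if anything falls off the work surface, if the arm or the gripper's body presses on something with over 40 N, if the wrist force passes 120 N, or if a joint passes its speed limit or range.

## Robot

A 7-joint arm with a two-finger parallel gripper is mounted at the origin on a cart in front of the work surface, level with it; the furniture and walls round the work are solid. World frame = base frame: x ahead of the robot, y to its left, z up, the work surface at z = 0. Lengths are in m, angles in rad, forces in N, time in s.
With the tool pointing down it reaches from about 0.35 to 0.9 m from the base axis. Payload 7.2 kg.
Tool frame: the origin (TCP) lies at the centre of the arm's flange, where the gripper is bolted on; the fingertips stand 182 mm ahead of it and the grasp point (between the pads) lies manip.grip_point_offset ahead of it (manip.grip_point_offset is the distance from the TCP to the grasp point, in m); y points along the fingers, x is the direction in which the jaws open and shut, and the axes are right-handed (so a half turn about y gives the same grasp; the last joint's range is limited). The gripper opens to 88 mm and grips with 3 to 60 N. Pads are 20 mm wide; open, the fingers measure 115 mm over their backs; the gripper's body (75 mm by 178 mm) begins 61 mm behind the grasp point.
Start: joints at [1.12, 0.411, -0.013, 1.596, 0.006, 1.134, -0.082], TCP at [0.233, -0.58, 0.405] pointing down, gripper open.
Joint ranges: [-2.95, 2.95], [-0.29, 1.99], [-1.47, 1.44], [0.14, 2.54], [-1.03, 4.17], [0.13, 1.85], [-2.86, 2.86]. Speed limits (rad/s): [2.39, 2.39, 3.01, 3.01, 3.14, 3.14, 3.14].

## Interface

Orientations are given as a 3x3 rotation matrix whose columns are the frame's x, y, z axes.
In Python, from rig import manip gives the robot as it stands. Calls block until the motion is done:
- manip.move_pose(position, orientation): joint-space move of the TCP to a pose.
- manip.move_linear(position, rate=0.15, rotation=None, f_stop=None): straight line of the TCP; rotation=None keeps the orientation; rate is the mean speed in m/s. With f_stop (N) it stops when the force on the tool has changed by that much, and returns True; else False.
- manip.set_joints(angles): joint-space move.
- manip.ungrasp() and manip.gripper_close(f_grip=None): open the fingers fully, or close them until they stop; f_grip is the grip in N (None keeps the last).
- manip.sleep(seconds).
- manip.ik(position, orientation): joint angles nearest the present ones, or None.
- manip.capture(name): name is "scene" or "top"; returns the picture (420x560x3 uint8, red, green, blue); there is no depth.
- manip.camera_params(name): a dict with "camera_matrix" (3x3 intrinsics, pixels), "pose" (4x4, takes a point from camera to world coordinates). Camera axes: x right, y up, looking along -z (the intrinsics and any distortion apply to the point x, -y, -z); pixel columns grow to the right and rows downward; lengths in m; the calibration is good to about 2 mm. A picture is of the moment at which its call begins. camera_params takes no time and is no camera call.
A pose or a line that the arm cannot do raises manip.PlanningError and nothing moves.
- manip.finish_job(): hands the job in, once; it reports no verdict.
Trained networks look in the newest picture that a camera, given by its name, has taken for a name from the list of things; names that differ only in an ending like _2 or _b are one class to them, and where a whole thing is asked for, a point or a joint stands for the part that bears it (a point fixed in the world has none). Each returns a list of dicts, best first, with "conf" (0 to 1); they miss things now and then, are a little off and sometimes report something else, mostly with a low value. They report only what shows in the picture. A call takes as long as a camera call. They do not tell look-alikes from the thing itself.
- manip.search_frame(camera, name): "extent" ([left, top, width, height] in pixels, round what is visible of it).
- manip.mark_of(camera, name): "position" ([column, row] in pixels: a listed point, or the origin of a listed thing).
Readings, each from a call of its own:
- manip.read_time_s(): time.
- manip.read_joint_pos(): joint angles.
- manip.read_joint_velocities(): joint speeds.
- manip.read_effort(): joint torques, N m.
- manip.read_ee_pos(): TCP position.
- manip.read_tool_rot(): TCP orientation.
- manip.read_contact_force(): force on the tool from outside, world axes, zero at the start.
- manip.read_ft_torque(): the same for the moment, N m.
- manip.read_width(): opening from 0.0 (shut) to 1.0 (fully open).
Only numpy, scipy, OpenCV 4.12 (cv2) and the standard library are available. Lean on these libraries where they do the work, as an engineer would, in place of code of your own. Each camera call takes 0.05 s, during which the arm holds its last target.

## Working session

There is one attempt and no reset: what is moved stays moved. The work goes in short steps, each a Python script; the robot and the scene stay as the last script left them, time stands still between calls to the robot, and variables do not carry over. Pictures are saved under pics/ and viewed, and the job is handed in when it is done.

```bash
mkdir -p pics; ls; cat > cap.py <<'E'
import sys,cv2
from rig import manip
E
python3 - <<'E'
from rig import manip
import cv2,numpy as np
np.set_printoptions(precision=4,suppress=True)
print(manip.grip_point_offset, manip.read_time_s())
for c in("scene","top"):
    im=manip.capture(c); cv2.imwrite(f"pics/{c}0.png",im[:,:,::-1])
    p=manip.camera_params(c); print(c,{k:np.array(v) for k,v in p.items()})
    for n in("strap_hinge","strap_tip","lever_pivot","lever_tip","dropper_bottle","nest","cradle"):
        print(n,[(np.round(d["position"]),round(d["conf"],2)) for d in manip.mark_of(c,n)])
print(manip.read_time_s(),manip.read_ee_pos(),manip.read_tool_rot())
E
```

```text
pics
0.1633 0.0
scene {'camera_matrix': array([[397.805 ,   0.    , 270.0927],
       [  0.    , 397.805 , 209.296 ],
       [  0.    ,   0.    ,   1.    ]]), 'pose': array([[-0.7041,  0.3439, -0.6212, -0.2172],
       [-0.7095, -0.3069,  0.6343,  0.8666],
       [ 0.0275,  0.8874,  0.4602,  0.6282],
       [ 0.    ,  0.    ,  0.    ,  1.    ]])}
strap_hinge [(array([276., 238.]), 0.6)]
strap_tip [(array([246., 187.]), 0.57)]
lever_pivot [(array([283., 211.]), 0.97), (array([274., 233.]), 0.72)]
lever_tip [(array([286., 190.]), 0.68)]
dropper_bottle [(array([278., 240.]), 0.86), (array([208., 269.]), 0.69)]
nest [(array([276., 237.]), 0.71)]
cradle [(array([266., 242.]), 0.79), (array([182., 316.]), 0.35)]
top {'camera_matrix': array([[451.2853,   0.    , 280.0648],
       [  0.    , 451.2853, 205.0805],
       [  0.    ,   0.    ,   1.    ]]), 'pose': array([[ 0.0127,  0.9827, -0.1847,  0.2262],
       [-0.9999,  0.0143,  0.0074,  0.128 ],
       [ 0.0099,  0.1845,  0.9828,  1.5175],
       [ 0.    ,  0.    ,  0.    ,  1.    ]])}
strap_hinge [(array([251., 204.]), 0.63)]
strap_tip [(array([261., 224.]), 0.72), (array([241., 200.]), 0.61)]
lever_pivot [(array([288., 205.]), 0.59)]
lever_tip [(array([288., 204.]), 0.51)]
dropper_bottle [(array([199., 216.]), 0.87), (array([259., 224.]), 0.73), (array([238., 196.]), 0.47)]
nest [(array([268., 223.]), 0.97)]
cradle [(array([268., 210.]), 0.61)]
0.8 [ 0.2334 -0.5798  0.4047] [[ 0.3735 -0.      0.9276]
 [-0.9276 -0.      0.3735]
 [ 0.     -1.     -0.    ]]
```

View pictures.

View pics/scene0.png

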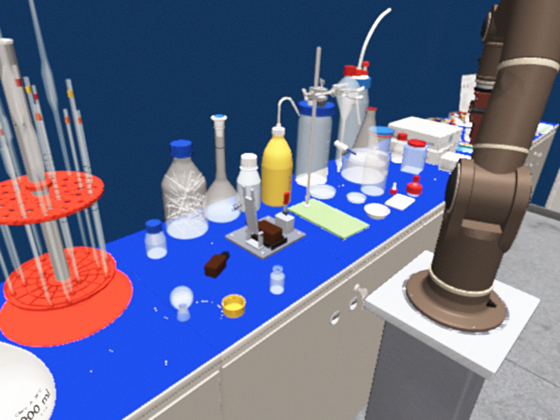

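View pics/top0.png

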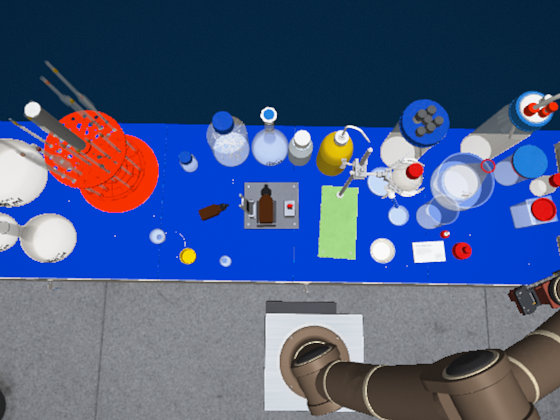

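```bash
python3 - <<'E'
import cv2
a=cv2.imread("pics/scene0.png")[150:300,190:350];cv2.imwrite("pics/scene0c.png",cv2.resize(a,(640,600),interpolation=cv2.INTER_CUBIC))
a=cv2.imread("pics/top0.png")[150:290,180:340];cv2.imwrite("pics/top0c.png",cv2.resize(a,None,fx=4.28,fy=4.28,interpolation=cv2.INTER_CUBIC)[:600])
E
```

```text
(no output)
```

View pics/scene0c.png

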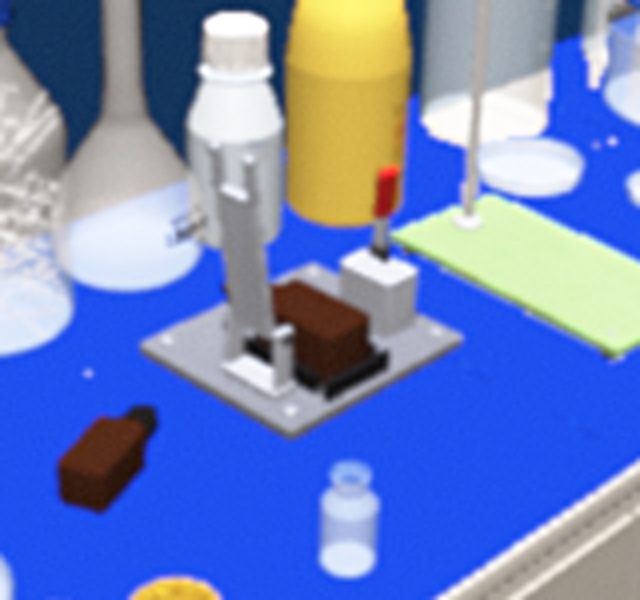

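View pics/top0c.png

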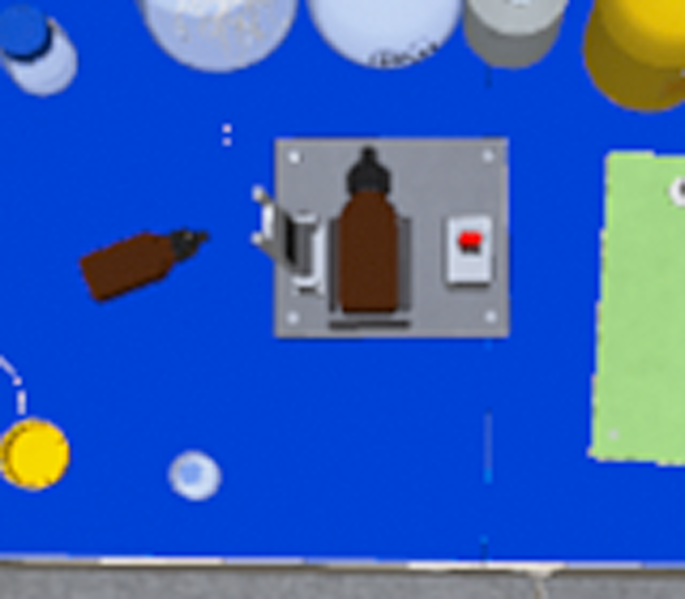

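```bash
cat > h.py <<'E'
import numpy as np,cv2
from rig import manip
from scipy.optimize import least_squares
np.set_printoptions(precision=4,suppress=True)
def cam(c):
    p=manip.camera_params(c); return np.array(p["camera_matrix"]),np.array(p["pose"]),p
def proj(c,P):
    K,T,_=cam(c); q=(np.atleast_2d(P)-T[:3,3])@T[:3,:3]; q=q*[1,-1,-1]; q=q@K.T
    return q[:,:2]/q[:,2:]
def cw(v,P):
    c,s=np.cos(v[2]),np.sin(v[2]); P=np.atleast_2d(P)
    return P@np.array([[c,s,0],[-s,c,0],[0,0,1]])+[v[0],v[1],0]
def strap_pts(a):
    # centre-plane points r along, offset 5.5
    d=lambda r,o:(48-r*np.cos(a)+o*np.sin(a),62+r*np.sin(a)+o*np.cos(a))
    return d
E
python3 - <<'E'
from h import *
for c in("top","scene"): print(cam(c)[2].keys())
def segs(a,l):
    o=[]
    z=.016
    C=[(-.06,-.11),(.1,-.11),(.1,.075),(-.06,.075)]
    for i in range(4): o.append(((*C[i],z),(*C[(i+1)%4],z),(0,255,0)))
    d=strap_pts(a)
    for x in(-20,20):
        p,q=d(0,8.5),d(144,8.5); o.append(((x/1e3,p[0]/1e3,p[1]/1e3),(x/1e3,q[0]/1e3,q[1]/1e3),(255,255,0)))
    o.append(((0,-.076,.0775),(.068*np.sin(l),-.076,.0775+.068*np.cos(l)),(0,255,255)))
    B=[(-.025,-.094),(.025,-.094),(.025,-.06),(-.025,-.06)]
    for i in range(4): o.append(((*B[i],.064),(*B[(i+1)%4],.064),(255,0,255)))
    return o
C=np.array([(.1,.075),(.1,-.11),(-.06,-.11),(-.06,.075)]); P=np.c_[C,[.016]*4]
obs={"top":np.array([(275,140),(508,139),(509,336),(275,336)])/4.28+[180,150],
"scene":np.array([(140,347),(313,263),(463,338),(291,430)])/4+[190,150]}
# crop pixel centre shift
for k,s in(("top",4.28),("scene",4)): obs[k]=obs[k]+0.5/s-0.5
def fit(cs): return least_squares(lambda v:np.concatenate([(proj(c,cw(v,P))-obs[c]).ravel() for c in cs]),[.5,.1,0])
for cs in(["top"],["scene"],["top","scene"]):
    r=fit(cs); print(cs,r.x,np.round(r.fun,1))
v=r.x; np.save("cr.npy",v)
for c,(y0,y1,x0,x1,s) in{"top":(150,290,180,340,4),"scene":(150,300,190,350,4)}.items():
    im=cv2.resize(cv2.imread(f"pics/{c}0.png")[y0:y1,x0:x1],None,fx=s,fy=s,interpolation=cv2.INTER_CUBIC)
    for a,b,col in segs(1.8,0):
        q=(proj(c,cw(v,[a,b]))-[x0,y0]+.5)*s-.5
        cv2.line(im,*[tuple(int(round(t)) for t in e) for e in q],col,1)
    cv2.imwrite(f"pics/{c}0w.png",im)
E
```

```text
dict_keys(['camera_matrix', 'pose'])
dict_keys(['camera_matrix', 'pose'])
['top'] [0.4881 0.1639 0.0176] [ 0.2 -0.3 -0.1 -0.2  0.2  0.2 -0.3  0.4]
['scene'] [0.4818 0.1658 0.0227] [-0.6 -0.7 -0.1 -0.1  0.6 -0.4  0.1  0.8]
['top', 'scene'] [0.4857 0.1638 0.0203] [ 0.1  0.4 -0.2  0.4  0.3  0.8 -0.2  1.1 -0.9 -1.5 -0.4 -0.7  0.1 -1.1
 -0.4 -0.1]
```

View pics/top0w.png

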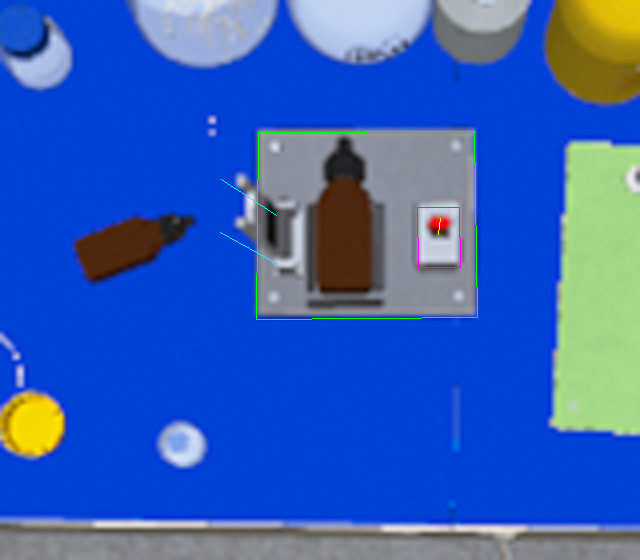

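View pics/scene0w.png

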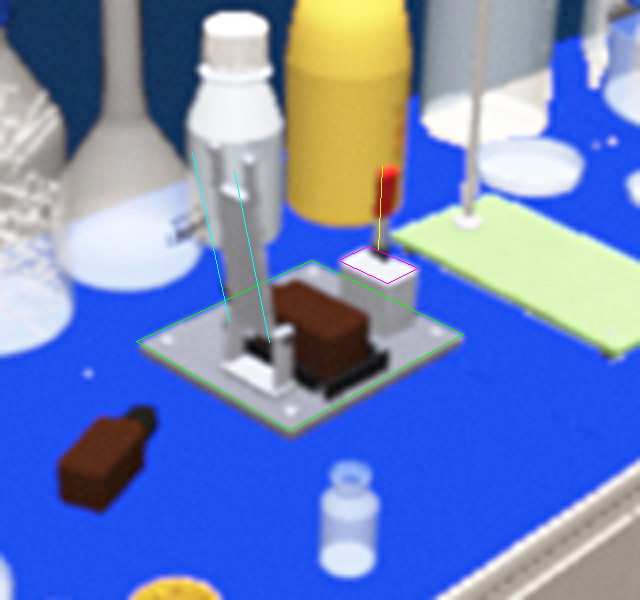

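```bash
cat >> h.py <<'E'
def ray(c,px):
    K,T,_=cam(c); d=np.linalg.inv(K)@[px[0],px[1],1]; d=d*[1,-1,-1]; return T[:3,3],T[:3,:3]@d
def at_z(c,px,z):
    o,d=ray(c,px); return o+d*(z-o[2])/d[2]
def tri(p1,p2):
    A=[];b=[]
    for c,p in(("top",p1),("scene",p2)):
        o,d=ray(c,p); d=d/np.linalg.norm(d); M=np.eye(3)-np.outer(d,d); A.append(M);b.append(M@o)
    return np.linalg.lstsq(np.vstack(A),np.concatenate(b),rcond=None)[0]
E
python3 - <<'E'
from h import *
v=np.load("cr.npy")
def toc(p): 
    c,s=np.cos(v[2]),np.sin(v[2]); d=p-[v[0],v[1],0]; return np.array([c*d[0]+s*d[1],-s*d[0]+c*d[1],d[2]])*1e3
print("straptip",toc(tri((241,200),(246,187))))
print("levtip",toc(tri((288,204),(286,190))))
print("white cap",toc(tri((302,136),(249,157))))
print("yellow cap",toc(tri((342,135),(279,127))))
print("rod base",toc(at_z("scene",(307,206),0)))
print("rod top",toc(tri((345,190),(317,50))))
for a in(1.65,1.7,1.75,1.8):print(a,strap_pts(a)(144,5.5), [proj(c,cw(v,np.array([0,*strap_pts(a)(144,5.5)])/1e3)) for c in("top","scene")])
for n in("blue_cap_bottle","vial","yellow_cap","small_flask","white_dish"):
    for d in manip.mark_of("top",n)[:2]: print(n,np.round(d["position"]),round(d["conf"],2),toc(at_z("top",d["position"],0))) 
# IK check
c,s=np.cos(v[2]),np.sin(v[2]); X=np.array([c,s,0]);Y=np.array([-s,c,0]);D=np.array([0,0,-1.])
for nm,x in(("X",X),("-X",-X),("Y",Y),("-Y",-Y)):
    R=np.c_[x,D,np.cross(x,D)]
    for p in([0,110,.2],[0,-10,.075],[-60,-76,.15],[40,-76,.085]):
        w=cw(v,[p[0]/1e3,p[1]/1e3,p[2]+.182])[0]
        print(nm,p,manip.ik(w,R))
E
```

```text
straptip [  4.2894  71.7165 201.3376]
levtip [ -2.9244 -72.2572 151.5503]
white cap [ 203.431  -118.0267  185.273 ]
yellow cap [ 176.986  -228.3622  269.2308]
rod base [  70.9756 -279.0351    0.    ]
rod top [ -23.5234 -177.5024  521.6857]
1.65 (np.float64(64.87616564466623), np.float64(205.11339920892726)) [array([[242.7985, 200.7015]]), array([[249.7314, 185.5968]])]
1.7 (np.float64(72.00776363604413), np.float64(204.09108798653008)) [array([[240.415 , 200.7818]]), array([[247.7261, 186.7153]])]
1.75 (np.float64(79.07935472133352), np.float64(202.7136230437747)) [array([[238.0649, 200.8851]]), array([[245.7218, 187.9618]])]
1.8 (np.float64(86.07326360563461), np.float64(200.98444732564812)) [array([[235.7556, 201.0109]]), array([[243.7248, 189.334 ]])]
blue_cap_bottle [193. 165.] 0.59 [169.1104 254.6176  -0.    ]
vial [229. 262.] 0.65 [-166.6961  125.5781    0.    ]
yellow_cap [187. 259.] 0.72 [-156.4259  264.4872    0.    ]
yellow_cap [251. 204.] 0.18 [27.2619 51.6579  0.    ]
small_flask [160. 233.] 0.5 [-69.5075 357.324    0.    ]
white_dish [381. 252.] 0.56 [-136.5014 -385.0741
[... 535 characters left out ...]
5  2.3741]
-X [40, -76, 0.085] [ 0.5972  0.7929 -1.2405  1.9003  0.8523  1.1089  2.1714]
Y [0, 110, 0.2] [ 0.167   0.5272 -1.0606  1.7464  0.4977  1.167   0.5516]
Y [0, -10, 0.075] [ 0.3437  0.6155 -0.9899  1.9728  0.6557  0.9134  0.6019]
Y [-60, -76, 0.15] [ 0.6179  0.3735 -1.1063  2.0669  0.4147  0.9436  0.8792]
Y [40, -76, 0.085] [ 0.3577  0.5612 -0.8139  1.9131  0.5206  0.8912  0.8722]
-Y [0, 110, 0.2] [ 0.1218  0.4926 -0.9816  1.7488  0.4468  1.1432 -2.5466]
-Y [0, -10, 0.075] [ 0.0768  0.4769 -0.6056  1.9881  0.3774  0.7883 -2.2977]
-Y [-60, -76, 0.15] [ 0.338   0.258  -0.7407  2.0798  0.2249  0.882  -2.0808]
-Y [40, -76, 0.085] [ 0.172   0.4855 -0.5531  1.9246  0.3404  0.8245 -2.1143]
```

```bash
cat >> h.py <<'E'
v=np.load("cr.npy"); _c,_s=np.cos(v[2]),np.sin(v[2])
X=np.array([_c,_s,0]);D=np.array([0,0,-1.]);R=np.c_[X,D,np.cross(X,D)]
def W(x,y,z): # fingertip centre at cradle mm -> TCP
    return cw(v,[x/1e3,y/1e3,z/1e3+.182])[0]
def tip():
    d=np.array(manip.read_ee_pos())-[v[0],v[1],.182]; return np.array([_c*d[0]+_s*d[1],-_s*d[0]+_c*d[1],d[2]])*1e3
E
python3 - <<'E'
from h import *
manip.gripper_close(10)
r=np.array(manip.read_tool_rot())
q=manip.ik([.15,-.36,.52],r); print("ret",q)
if q is None: raise SystemExit
manip.set_joints(q)
q=np.array(q); q[0]=-.45; manip.set_joints(q)
print(manip.read_time_s(),manip.read_ee_pos(),manip.read_tool_rot())
print(manip.ik(W(0,125,300),R),manip.ik(W(0,125,150),R),manip.ik(W(0,-10,70),R),manip.ik(W(-60,-76,125),R),manip.ik(W(40,-76,80),R))
cv2.imwrite("pics/s1.png",manip.capture("scene")[:,:,::-1])
E
```

```text
ret [ 1.0992 -0.0907 -0.0434  1.9261 -0.0041  1.3061 -0.1309]
5.3833 [0.3636 0.1414 0.5199] [[ 0.9362 -0.0001 -0.3516]
 [ 0.3516 -0.0002  0.9362]
 [-0.0002 -1.     -0.0002]]
[-0.5139  0.2549 -0.1379  1.6344  0.0365  1.2548 -0.6385] [-0.5259  0.3853 -0.1268  1.8244  0.0591  0.9356 -0.6582] [-0.4034  0.4113  0.0023  2.0232 -0.0014  0.7071 -0.3798] [-0.3524  0.2148  0.0471  2.1462 -0.0143  0.7808 -0.2759] [-0.3227  0.4301  0.0835  1.9617 -0.051   0.7518 -0.1892]
```

View pics/s1.png

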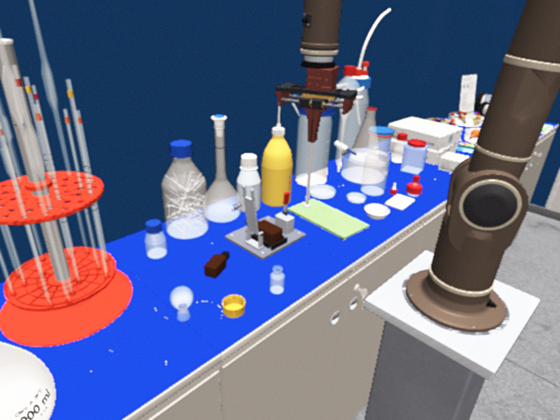

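```bash
python3 - <<'E'
from h import *
manip.move_pose(W(0,125,300),R)
manip.move_linear(W(0,120,152),rate=.2)
print(manip.read_time_s(),tip(),manip.read_contact_force())
for c in("scene","top"):
    im=manip.capture(c)[:,:,::-1]
    im=im[60:300,170:390] if c=="scene" else im[130:290,180:340]
    cv2.imwrite(f"pics/{c}2.png",cv2.resize(im,None,fx=2.4 if c=="scene" else 3.5,fy=2.4 if c=="scene" else 3.5,interpolation=cv2.INTER_CUBIC))
E
```

```text
7.1167 [  0.3062 119.9652 153.525 ] [-0.3353  0.374  -0.4102]
```

View pics/scene2.png

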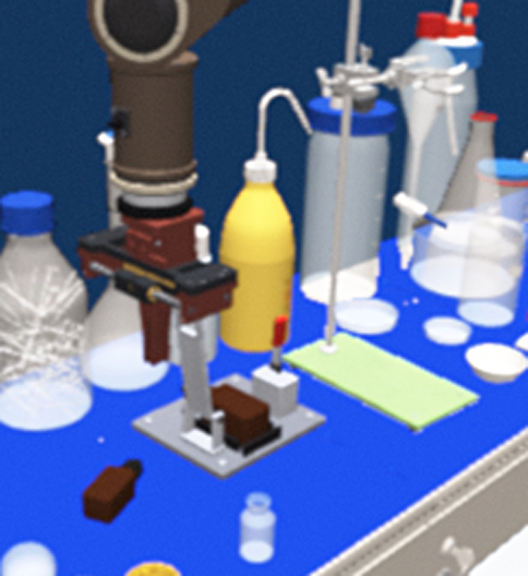

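View pics/top2.png

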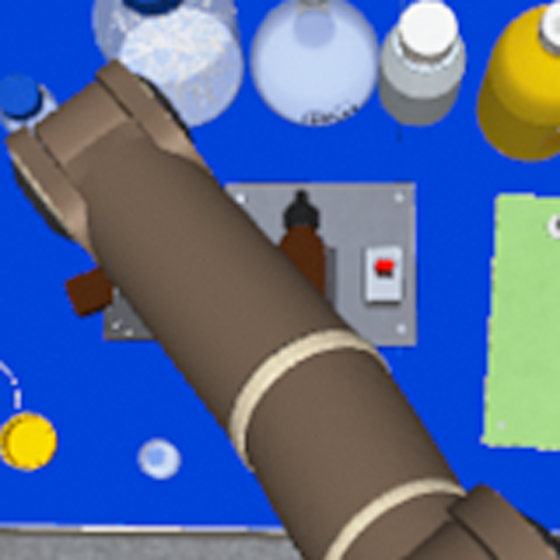

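```bash
python3 - <<'E'
from h import *
A=np.linspace(1.72,0.12,11)
for a in A:
    f=(1.72-a)/1.6; r=88-18*f
    y,z=strap_pts(a)(r,8.5)
    hit=manip.move_linear(W(0,y+10,z),rate=.08,f_stop=30)
    print(round(a,2),tip(),np.array(manip.read_contact_force()),hit,flush=True)
    if hit: break
else:
    y,z=strap_pts(0)(70,8.5)
    print(manip.move_linear(W(0,y+10,z-5),rate=.03,f_stop=15),tip(),manip.read_contact_force())
print(manip.read_time_s())
cv2.imwrite("pics/s3.png",cv2.resize(manip.capture("scene")[60:300,170:390,::-1],None,fx=2.4,fy=2.4,interpolation=cv2.INTER_CUBIC))
E
```

```text
1.72 [  0.053   79.3496 147.8399] [-0.2581  0.5147  0.5748] False
1.56 [  0.1011  64.9239 148.3121] [ 0.0166 -0.1623 -0.2448] False
1.4 [  0.0854  51.1905 146.5172] [0.5909 0.0421 0.7792] False
1.24 [  0.0155  38.4217 142.6274] [ 0.6918 -0.3935  1.1984] False
1.08 [ -0.0678  26.6812 136.8837] [-0.1249 -0.0242  0.3241] False
0.92 [ -0.109   16.2305 129.5481] [-0.1662  0.5774 -0.8331] False
0.76 [ -0.1313   7.3054 120.8488] [ 0.2198 -0.2271  0.414 ] False
0.6 [ -0.1998   0.0808 110.9915] [0.8443 0.208  0.4568] False
0.44 [ -0.1896  -5.2483 100.5548] [0.2208 0.3778 0.1092] False
0.28 [-0.1756 -8.7496 89.7047] [-0.2339 -0.0575  0.0986] False
0.12 [ -0.1423 -10.5053  78.6022] [ 0.5921 -0.7995  0.6414] False
True [  0.2905 -11.4431  70.6072] [-3.0848 -0.8486 11.6735]
11.325
```

View pics/s3.png

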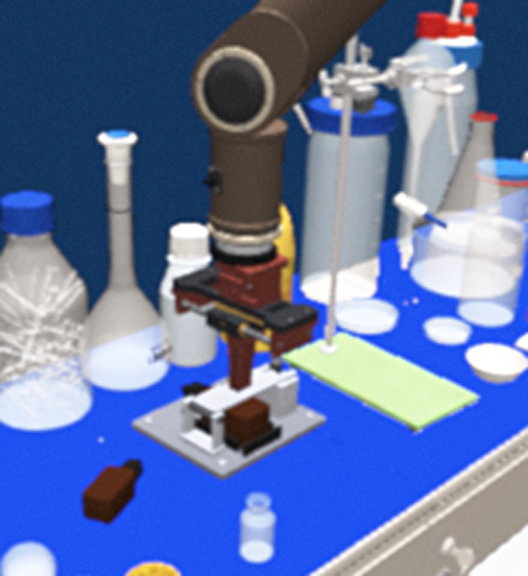

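```bash
python3 - <<'E'
from h import *
manip.move_linear(W(0,-11,180),rate=.2)
manip.move_linear(W(-60,-76,180),rate=.2)
manip.move_linear(W(-60,-76,125),rate=.15)
print(tip(),manip.read_contact_force(),manip.read_time_s())
cv2.imwrite("pics/s4.png",cv2.resize(manip.capture("scene")[60:300,170:390,::-1],None,fx=2.4,fy=2.4,interpolation=cv2.INTER_CUBIC))
print(manip.mark_of("scene","strap_tip"),proj("scene",cw(v,[0,-.096,.0675])))
E
```

```text
[-59.4226 -75.3129 124.9755] [-0.3106 -0.115   0.5023] 13.1833
[{'position': [288.5, 212.7], 'conf': 0.79}] [[288.306  212.5893]]
```

View pics/s4.png

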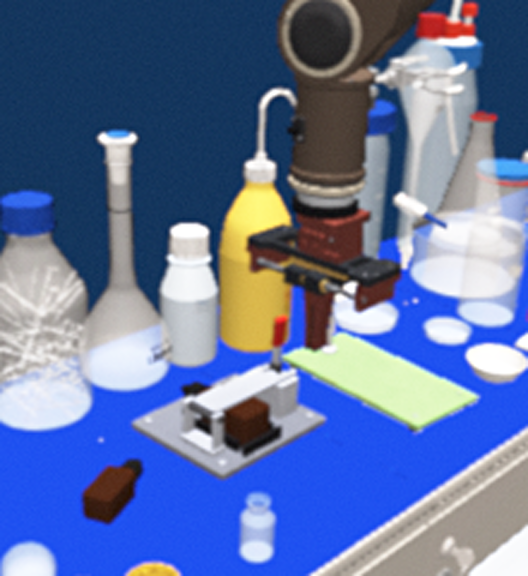

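```bash
python3 - <<'E'
from h import *
for l in np.linspace(0,1.45,10):
    r=48;t=5
    x=r*np.sin(l)-t*np.cos(l); z=77.5+r*np.cos(l)+t*np.sin(l)
    hit=manip.move_linear(W(x-11,-76,z),rate=.08,f_stop=30)
    print(round(l,2),tip(),np.array(manip.read_contact_force()),hit,flush=True)
    if hit: break
else:
    print(manip.move_linear(W(37,-76,76),rate=.03,f_stop=18),tip(),manip.read_contact_force())
print(manip.read_time_s())
cv2.imwrite("pics/s5.png",cv2.resize(manip.capture("scene")[60:300,170:390,::-1],None,fx=2.4,fy=2.4,interpolation=cv2.INTER_CUBIC))
E
```

```text
0.0 [-16.2093 -76.0453 125.3306] [0.2049 0.2674 0.3005] False
0.16 [ -8.149  -76.0208 125.6902] [0.4583 0.7408 0.2918] False
0.32 [ -0.1455 -76.0115 124.542 ] [ 0.2636  0.1081 -0.0576] False
0.48 [  7.3196 -76.043  122.1358] [-0.4116  0.7912  0.1076] False
0.64 [ 14.1929 -76.0043 118.5951] [-1.0415  0.0413  0.2364] False
0.81 [ 20.4106 -76.0263 113.9853] [ 0.4388 -0.0312  0.0404] False
0.97 [ 25.8398 -76.0339 108.443 ] [-0.5059  0.0695  0.7617] False
1.13 [ 30.2797 -76.0562 102.087 ] [ 0.2144  0.1402 -0.2737] False
1.29 [ 33.7167 -76.0306  95.1347] [0.2953 0.3283 0.2882] False
1.45 [ 35.9991 -76.0154  87.7032] [-0.0085 -0.2818  1.2584] False
True [ 36.8568 -75.9454  82.3992] [-2.9074 -0.9451 13.4601]
16.5583
```

View pics/s5.png

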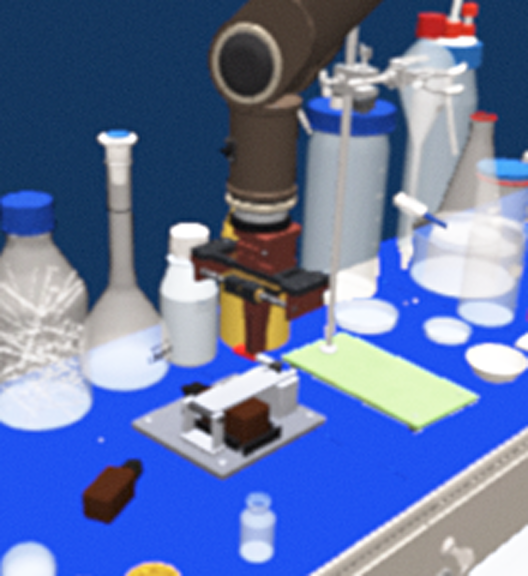

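Contact came at z = 82.4 mm, against 82.5 mm expected for a fully lowered lever. Next I retreat and check.

```bash
python3 - <<'E'
from h import *
manip.move_linear(W(37,-76,200),rate=.2)
manip.move_linear(W(-100,-60,300),rate=.25)
print(tip(),manip.read_time_s(),manip.read_contact_force())
for c,(y0,y1,x0,x1,s) in{"top":(150,290,180,340,4),"scene":(150,300,190,350,4)}.items():
    im=manip.capture(c)[:,:,::-1]
    cv2.imwrite(f"pics/{c}6.png",cv2.resize(im[y0:y1,x0:x1],None,fx=s,fy=s,interpolation=cv2.INTER_CUBIC))
    print(c,[(n,manip.mark_of(c,n)[:2]) for n in("lever_tip","strap_tip")],proj(c,cw(v,[[.068,-.076,.0775],[0,-.096,.0675]])))
E
```

```text
[-99.4821 -60.2319 299.0657] 18.1833 [0.2752 0.1683 0.6809]
top [('lever_tip', []), ('strap_tip', [{'position': [264.6, 208.6], 'conf': 0.32}])] [[288.838  187.6412]
 [295.1049 208.6068]]
scene [('lever_tip', [{'position': [266.1, 204.6], 'conf': 0.53}, {'position': [289.0, 213.4], 'conf': 0.43}]), ('strap_tip', [{'position': [290.7, 212.2], 'conf': 0.8}])] [[267.6853 204.2353]
 [288.306  212.5893]]
```

View pics/scene6.png

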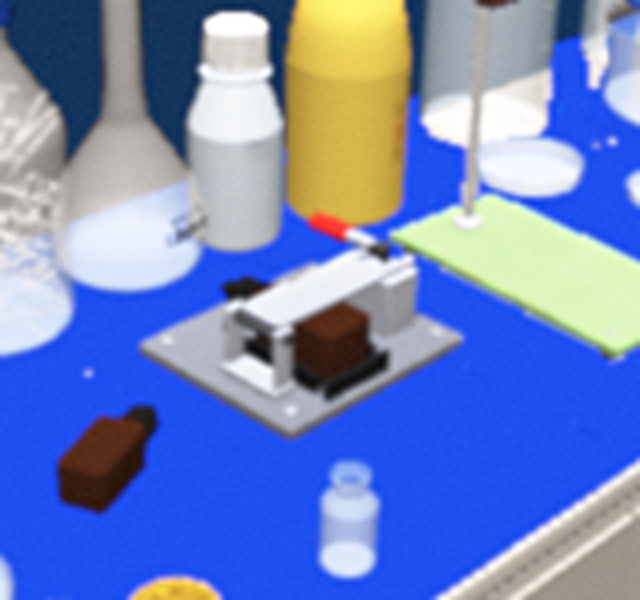

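View pics/top6.png

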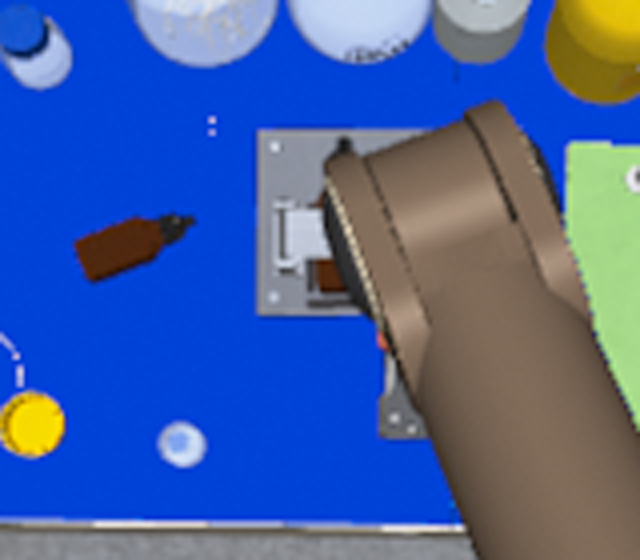

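```bash
python3 - <<'E'
from rig import manip
manip.finish_job()
E
```

```text
the job is handed in; nothing more can be done
```

I closed the strap over the brown dropper bottle, locked it with the red lever, and handed the job in at about 18 s of the 48 s allowed. Both were pushed with the closed fingers, and nothing was gripped or lifted. The strap was pushed with the side of the finger pair and the lever with the back of a finger.

**Choosing the parts:** the two brown bottles in the top picture were the one in the cradle near pixel (266, 207) and a loose one near (211, 212). I took the one in the cradle. The lever was the red part at (289, 205); the other red things stood much farther right.

**Last checks:**
- **Strap:** the fingers stopped on it at z = 70.6 mm, against 70.5 mm expected. Its detected tip was within about 2.5 px of the predicted fully-down position in the scene camera.
- **Lever:** the fingers stopped on it at z = 82.4 mm, against 82.5 mm expected. Its detected tip was within about 2 px of prediction in the scene camera.
- **Order:** a picture taken after the strap push showed the strap down and the lever still upright.
- **Bottle and bystanders:** the bottle still lay in its nest by eye. In the last close-up pictures, the vial, yellow cap and blue-cap bottle looked unmoved. The small flask and white dish were outside those pictures and were not checked at the end.
- **Robot:** it was well clear of everything, and the force on the tool read near zero.

**What disagreed:** from the top camera, the arm hid the strap's end and the lever, so the network found no lever tip and gave a low-confidence (0.32), wrong strap tip. I relied on the scene camera and the contact heights for those two.

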